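# Refit the keyed handwheel on the gearbox shaft

## Robot

A 6-joint arm with a two-finger parallel gripper is mounted at the origin on a cart in front of the work surface, level with it; the furniture and walls round the work are solid. World frame = base frame: x ahead of the robot, y to its left, z up, the work surface at z = 0. Lengths are in mm, angles in rad, forces in N, time in s.
With the tool pointing down it reaches from about 350 to 875 mm from the base axis. Payload 4.2 kg.
Tool frame: the origin (TCP) lies between the finger pads, 19 mm behind the fingertips; this is the grasp point; z points along the fingers, y is the line along which they close (so a half turn about z gives the same grasp; the last joint's range is limited). The gripper opens to 85 mm and grips with 20 to 120 N. Pads are 22 mm wide; open, the fingers measure 114 mm over their backs; the gripper's body (76 mm by 85 mm) begins 54 mm behind the grasp point. The pads swing forward as they close: fully open they stand 13 mm farther back than shut.
Start: joints at [1.558, 0.385, 0.008, 0, -1.194, -0.259], TCP at [167.759, 602.043, 250.012] pointing down, gripper open.
Joint ranges: [-3.14, 3.14], [-1.21, 2.06], [-1.07, 1.41], [-3.16, 2.05], [-2.99, -0.16], [-3.1, 3.1]. Speed limits (rad/s): [2.79, 2.79, 3.14, 3.14, 3.14, 3.14].

## Interface

Orientations are given as a unit quaternion [x, y, z, w].
In Python, from bench import * gives the robot as it stands.
- The arm moves only by the tool drive_tool, never from a script. Its argument "plan" is a list that holds one entry, the list of rows, each a list of 5 numbers: the closure, from -1 (fully open) to 1 (shut), then the shift along the world's x, y, z in mm, then the turn about the world's z in degrees. A call has 1 to 20 rows; each row shifts and turns the commanded pose from where the row before left it; what a row does not reach is not made up. A row lasts 1/12 s, in which the tool goes at most 41.7 mm and 7.16 degrees, less where a joint would pass 70% of its speed; a pose out of reach is approached as far as the arm can. A call is refused whole if a number of a shift passes 41.7 or a number of a turn 7.16, either way. A call with a gripper value outside its range is refused whole. The fingers move at their own pace and stop on an object; the grip force is fixed at half the most. Time passes only in rows, so rows that do not move let the fingers close. It gives the time, the measured TCP pose, the force, the opening and the grip force at its end, in the units of the state.
- read_state(): the state, without advancing time (a new reading comes with each control period).
- get_image(name): name is "scene" or "top" or "wrist"; returns (picture, depth): 384x512x3 uint8, red, green, blue; 384x512 float32, mm along the optical axis (not along the pixel's ray), 0 where there is no reading.
- camera_model(name): a dict with "fx", "fy", "cx", "cy" (pixels), "R" (3x3) and "t" (3): a world point X has camera coordinates R X + t; the wrist camera has in their place "mount" (4x4, takes a point from camera to tool coordinates, whose origin is the TCP and whose axes are the flange's). Camera axes: x right, y down, z forward; pixel columns grow to the right and rows downward; lengths in mm; the calibration is good to about 2 mm. A picture is of the moment at which its call begins: read the wrist's pose just before it. camera_model takes no time and is no camera call.
- job_done(): hands the job in; it is judged then, once.
The state is a dict: "clock": time; "joints": joint angles; "joint_vel": joint speeds; "joint_efforts": joint torques, N m; "position": TCP position; "ee_rot": TCP orientation; "contact_force": force on the tool from outside, world axes, zero at the start; "wrist_torque": the same for the moment, N m; "gripper_width": finger opening in mm; "grasp_force": force on a finger pad.
Only numpy, scipy, OpenCV 4.12 (cv2) and the standard library are available. Lean on these libraries where they do the work, as an engineer would, in place of code of your own. Each camera call takes 0.05 s, during which the arm holds its last target. There are 200 camera calls.

## Task

Put the loose handwheel back on the upright shaft of the green gearbox. Two brass keys stand out of the shaft below its plain end, so once the hub rests on them turn the wheel gently, without forcing it, until its keyways line up and it drops; leave it fully home on the shaft's shoulder, and leave the other things on the bench where they are.

Things in the scene. Friction and masses are not known exactly. Their poses are not given: they have to be found in the camera images.
- handwheel: Loose handwheel, 135 mm across, 71 mm high, 0.3 to 0.6 kg: black rim (tube 15 mm thick, 1 to 16 mm above the hub's lower face), three spokes, aluminium hub (58 mm diameter, 0 to 39 mm high), round black boss on top. Origin: centre of the hub's lower face; z up along its axis. Starts flat on the bench, boss up, at any yaw. A half turn makes no difference.
- grip_boss (a point): On the handwheel's axis, 57 mm above its origin: where to grasp its round black boss (44 mm diameter, 39 to 71 mm above the origin) across any diameter. Keep fingertips at least 38 mm above the origin (TCP here). A white line on the boss's top runs along the wheel's y axis, over the keyways. Axes as the wheel.
- hub_bore (a point): Mouth of the handwheel's blind bore, at its origin: 26 mm diameter, 34 mm deep, open below, with two opposed keyways along the wheel's own +y and -y, 11 mm wide, reaching 21 mm from the axis, over the bore's full depth. Fit: 1 mm radial play on the shaft, 1.5 mm on either side of each key. Axes as the wheel.
- gearbox: Green gearbox fixed to the bench, base 116 x 146 mm, housing 60 mm high. Origin: centre of its base, on the axis of the upright steel shaft (24 mm diameter); z up. The gearing is self-locking: the shaft stays put under light turning (about 5 N m to move it).
- shaft_tip (a point): Top end of the shaft, on its axis, 102 mm above the bench. The last 5 mm taper to 16 mm diameter. From here the plain round shaft runs 16 mm down to the tops of the keys, 30 mm down to the shoulder. Axes as the gearbox.
- key_tops (a point): On the shaft axis, level with the tops of the two opposed brass keys: 86 mm above the bench, 14 mm above the shoulder. Keys: 8 mm wide, rounded tops, reaching 18.5 mm from the axis. The line through them lies within 1.2 rad either way of the gearbox's y axis; its angle differs each time and is not measured (this point does not turn with the shaft): find it by touch or sight.
- shaft_shoulder (a point): On the shaft axis at the top face of the shaft's shoulder (42 mm diameter), 72 mm above the bench. The handwheel's origin comes here when fully home; it stands about 14 mm higher while the hub rests on the keys. Axes as the gearbox.
- sand_block: Bystander: sanding block, 63 x 101 x 34 mm, origin under its centre.
- offcut_oak: Bystander: oak offcut, 40 x 110 x 22 mm, origin under its centre.
- tape_measure: Bystander: yellow tape measure, 37 x 93 x 64 mm, origin under its centre.
- block_plane: Bystander: metal block plane, 49 x 176 x 53 mm, origin under its centre.

How it is judged (in metres and radians):
On the way:
1. the handwheel is lifted clear of the bench (height (world z) of handwheel above 0.05 m), for 0.2 s.
At the end, for the whole second after the job is handed in: The handwheel is on the shaft with its keyways over the keys: hub face within 3 mm of the shoulder, axis within 4 mm of the shaft's, level within 0.06 rad, at rest (z of handwheel in the frame of shaft_shoulder between -0.003 and 0.003 m and horizontal distance between handwheel and shaft_shoulder below 0.004 m and angle between handwheel's own z axis and vertical below 0.06 rad and linear speed of handwheel below 0.01 m/s); the robot touches nothing.
It fails at once if the handwheel is forced or slammed against the gearbox with more than 150 N (all contacts added up) (contact force between handwheel and gearbox above 150 N).
It fails at once if a bystander (sanding block, oak offcut, tape measure, block plane) is moved by more than 30 mm (distance of any of sand_block, offcut_oak, tape_measure, block_plane from where it was at the start of the episode above 0.03 m).
It also fails if it takes over 61 s, if anything falls off the work surface, if the arm or the gripper's body presses on something with over 40 N, if the wrist force passes 120 N, or if a joint passes its speed limit or range.

## Working session

There is one attempt and no reset: what is moved stays moved. The work goes in short steps, Python scripts to look and compute and a tool call to move; the robot and the scene stay as the last step left them, time stands still between calls to the robot, and variables do not carry over. Pictures are saved under pics/ and viewed, at most 10 in all, crops included, and the job is handed in when it is done.

Besides the shell and the picture viewer there is one more tool, called after "Request:" as a command line: name --argument value ..., lists and objects as JSON in quotes. drive_tool: Moves the arm, as the interface text tells. Its arguments: {"type":"object","properties":{"plan":{"type":"array"}},"required":["plan"]}

```bash
mkdir -p pics; ls
cat > h.py <<'E'
from bench import *
import numpy as np, cv2
def world(name,depth,m=None):
    m=m or camera_model(name); v,u=np.mgrid[:384,:512]
    c=np.stack([(u-m['cx'])/m['fx']*depth,(v-m['cy'])/m['fy']*depth,depth],-1)
    return (c-np.array(m['t']))@np.array(m['R'])
E
python3 - <<'E'
from h import *
s=read_state();print(s)
im,d=get_image('top');np.savez('top.npz',im=im,d=d)
im2,d2=get_image('scene');np.savez('scene.npz',im=im2,d=d2)
cv2.imwrite('pics/top.png',im[...,::-1]);cv2.imwrite('pics/scene.png',im2[...,::-1])
print(camera_model('top'),camera_model('wrist'))
E
```

```text
pics
{'clock': 0.0, 'joints': array([ 1.55759593e+00,  3.85570764e-01,  6.59905666e-03, -4.97178613e-04,
       -1.19397065e+00, -2.58611978e-01]), 'joint_vel': array([ 0.00012074, -0.0017389 ,  0.00020131,  0.00108698, -0.00152092,
        0.00102851]), 'joint_efforts': array([-1.32619784e-04, -3.92286587e+01,  1.88399488e+01,  4.18620989e+00,
       -4.58254537e-03, -1.72262919e-06]), 'position': array([167.62587411, 601.53518327, 248.90274192]), 'ee_rot': array([ 9.90765932e-01, -1.35578990e-01, -9.79771978e-05,  1.09322632e-03]), 'contact_force': array([-0.93199102, -0.27727187,  0.27420463]), 'wrist_torque': array([-0.00347079, -0.02287159,  0.03773514]), 'grasp_force': 0.0, 'gripper_width': 85.80664206653611}
{'fx': 478.1446629923305, 'fy': 478.1446629923305, 'cx': 255.14523447640096, 'cy': 191.72977904924616, 'R': array([[ 0.00807325, -0.99996478, -0.00229179],
       [-0.99334717, -0.0077565 , -0.11489661],
       [ 0.11487478,  0.00320413, -0.99337481]]), 't': array([  26.98255774,  491.44194015, 1439.24703006])} {'fx': 297.95165868776445, 'fy': 297.95165868776445, 'cx': 252.66075461058995, 'cy': 194.6979266322809, 'mount': array([[-2.71092858e-04, -9.54376080e-01, -2.98607141e-01,
         7.49481603e+01],
       [ 9.99999940e-01, -3.23601731e-04,  1.26403239e-04,
         1.27494443e-01],
       [-2.17266015e-04, -2.98607088e-01,  9.54376110e-01,
        -1.24061653e+02],
       [ 0.00000000e+00,  0.00000000e+00,  0.00000000e+00,
         1.00000000e+00]])}
```

View pics/top.png

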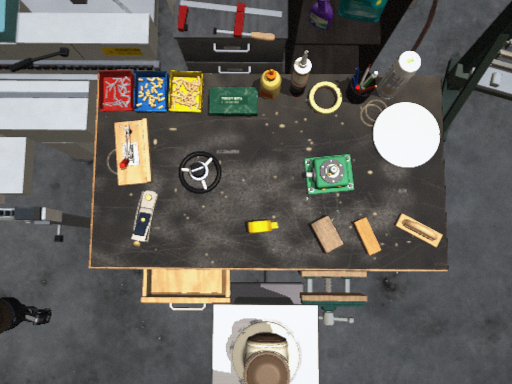

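View pics/scene.png

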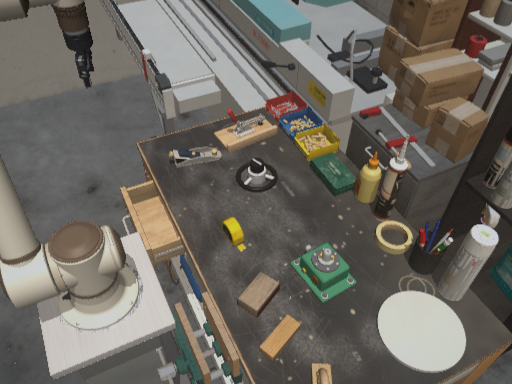

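The top view shows the handwheel at about (200,172), the gearbox at (330,174) with its shaft near (333,172), the plane at (145,217) and the tape at (262,227). The sanding block is at (327,233), the oak offcut at (368,237). The scene view agrees.

```bash
cat > m.py <<'E'
from h import *
z=np.load('top.npz');im,d=z['im'],z['d'];P=world('top',d)
def box(u0,u1,v0,v1):
    m=np.zeros(d.shape,bool);m[v0:v1,u0:u1]=1;return m&(d>0)
b=box(230,300,150,200);print('bench z',np.median(P[b][:,2]))
w=box(172,228,145,200)&(P[...,2]<40)&(im.max(2)<45)
# rim: z about 8-16
for zl,zh in((6,22),(60,80)):
    q=P[box(172,228,145,200)&(P[...,2]>zl)&(P[...,2]<zh)];
    (c,r)=cv2.minEnclosingCircle(q[:,:2].astype(np.float32));print('wheel',zl,len(q),c,r,q.mean(0),q[:,2].max())
for zl,zh in((92,110),(67,80),(50,66)):
    q=P[box(300,360,145,200)&(P[...,2]>zl)&(P[...,2]<zh)]
    if len(q): (c,r)=cv2.minEnclosingCircle(q[:,:2].astype(np.float32));print('gear',zl,len(q),c,r,np.median(q,0),cv2.minAreaRect(q[:,:2].astype(np.float32)))
q=P[box(300,360,145,200)&(P[...,2]>3)]
print('gearbase',cv2.minAreaRect(q[:,:2].astype(np.float32)))
a=cv2.resize(im[145:200,170:230],None,fx=6,fy=6,interpolation=2);b=cv2.resize(im[145:200,302:362],None,fx=6,fy=6,interpolation=2)
cv2.imwrite('pics/crop.png',np.hstack([a,b])[...,::-1])
E
python3 m.py
```

```text
bench z -0.04548747906030913
wheel 6 705 (553.2491455078125, 198.14047241210938) 111.10498809814453 [554.78335594 203.37017297  13.73758575] 21.922386087819305
wheel 60 173 (555.4400024414062, 203.60122680664062) 22.496217727661133 [554.22121589 203.26171259  70.42892162] 78.43576158979373
gear 92 54 (552.320068359375, -199.13699340820312) 12.733920097351074 [ 551.67693258 -199.64916738  100.5122467 ] ((552.6937255859375, -198.90452575683594), (20.81592559814453, 23.07904815673828), 83.92236328125)
gear 67 208 (553.8065795898438, -200.60386657714844) 38.336341857910156 [ 549.09893947 -196.2316956    69.53031568] ((552.140380859375, -200.36233520507812), (72.26343536376953, 72.54723358154297), 48.88313293457031)
gear 50 674 (552.031005859375, -198.53187561035156) 63.6947135925293 [ 548.07072759 -188.90770787   59.61059319] ((552.1065063476562, -196.68829345703125), (92.57526397705078, 106.45853424072266), 5.427948951721191)
gearbase ((558.5380859375, -201.90420532226562), (171.6824951171875, 187.4445037841797), 0.5033044219017029)
```

View pics/crop.png

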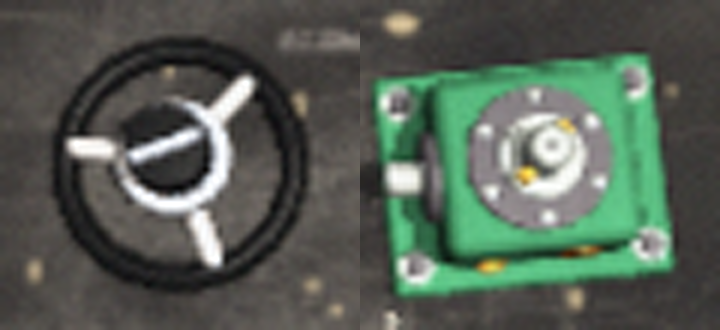

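The wheel's line is at about -69° (x to y) and the keys are at about -40°, so the wheel needs roughly +29°. Wheel is near (554.5, 203.5), shaft near (552, -199.5). I'll confirm both with the wrist camera.

Request:
drive_tool --plan '[[[-1,22,-25,0,-3],[-1,22,-25,0,-3],[-1,22,-25,0,-3],[-1,22,-25,0,-3],[-1,22,-25,0,-3],[-1,22,-25,0,-3],[-1,22,-25,0,-3],[-1,22,-25,0,-3],[-1,22,-25,0,-3],[-1,22,-25,0,-3],[-1,22,-25,0,-3],[-1,22,-25,0,-3],[-1,22,-25,0,-3],[-1,22,-25,0,-3],[-1,22,-25,0,-3],[-1,22,-25,0,-3],[-1,0,0,0,0],[-1,0,0,0,0]]]'

```text
clock: 1.6
position: [520.3, 200.5, 249.2]
ee_rot: [0.849, -0.528, -0.0, 0.001]
contact_force: [0.1, -0.1, -0.4]
gripper_width: 85.4
grasp_force: 0.0
```

```bash
cat >> h.py <<'E'
from scipy.spatial.transform import Rotation as Ro
def wcam(s):
    m=dict(camera_model('wrist'));M=np.array(m['mount']);T=np.eye(4);T[:3,:3]=Ro.from_quat(s['ee_rot']).as_matrix();T[:3,3]=s['position']
    C=np.linalg.inv(T@M);m['R']=C[:3,:3];m['t']=C[:3,3];return m
E
python3 - <<'E'
from h import *
s=read_state();im,d=get_image('wrist');np.savez('w1.npz',im=im,d=d);print(s['joints'],s['position'],s['clock'],s['ee_rot'])
P=world('',d,wcam(s));ok=d>0
q=P[ok&(P[...,2]>64)&(P[...,2]<80)&(np.hypot(P[...,0]-554,P[...,1]-203)<40)]
print(len(q),np.median(q,0),cv2.minEnclosingCircle(q[:,:2].astype(np.float32)))
wl=ok&(P[...,2]>64)&(np.hypot(P[...,0]-554,P[...,1]-203)<24)&(im.min(2)>120)
q=P[wl][:,:2].astype(np.float32);print(len(q),q.mean(0),cv2.fitLine(q,cv2.DIST_L2,0,.01,.01).ravel())
cv2.imwrite('pics/w1.png',im[...,::-1])
E
```

```text
[ 6.58263614e-01  2.71729609e-01 -1.60107666e-01 -3.38115271e-04
 -1.14050186e+00 -2.00197943e-01] [520.32022443 200.47720083 249.18380609] 1.6 [ 8.49142628e-01 -5.28163022e-01 -4.12930103e-04  6.69436405e-04]
1378 [553.83024721 206.45752423  70.99580998] ((553.944091796875, 207.76905822753906), 22.70648765563965)
294 [557.1968  209.30287] [ 4.3193626e-01 -9.0190411e-01  5.5719635e+02  2.0930286e+02]
```

View pics/w1.png

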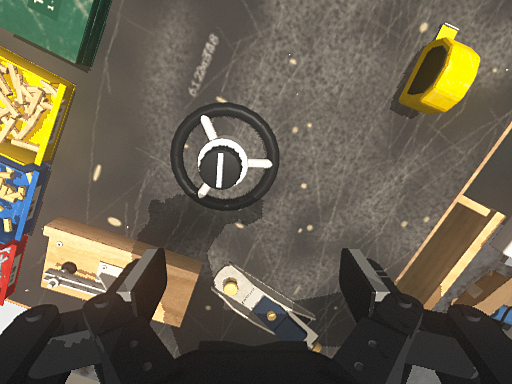

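The wrist view shows the wheel at (225,157) px with its line almost upright in the picture. By depth the boss centre is (553.9, 207) and the line angle is -64°. Now the same view of the gearbox, so that the calibration bias cancels.

Request:
drive_tool --plan '[[[-1,0,-30,0,0],[-1,0,-35,0,0],[-1,0,-35,0,0],[-1,0,-35,0,0],[-1,0,-35,0,0],[-1,0,-35,0,0],[-1,0,-35,0,0],[-1,0,-35,0,0],[-1,0,-35,0,0],[-1,0,-35,0,0],[-1,0,-30,0,0],[-1,0,-25,0,0],[-1,0,0,0,0],[-1,0,0,0,0],[-1,0,0,0,0]]]'

```text
clock: 2.9
position: [519.7, -196.8, 249.9]
ee_rot: [0.85, -0.526, -0.0, -0.0]
contact_force: [-0.2, 0.4, 0.5]
gripper_width: 85.6
grasp_force: 0.0
```

Run:
```python
from h import *
s=read_state();im,d=get_image('wrist');np.savez('w2.npz',im=im,d=d);print(s['joints'],s['position'],s['clock'],s['ee_rot'])
P=world('',d,wcam(s));ok=d>0
near=ok&(np.hypot(P[...,0]-552,P[...,1]+199)<40)
q=P[near&(P[...,2]>97)]
print(len(q),np.median(q,0),cv2.minEnclosingCircle(q[:,:2].astype(np.float32)))
q=P[near&(P[...,2]>68.5)&(P[...,2]<76)]
print(len(q),np.median(q,0),cv2.minEnclosingCircle(q[:,:2].astype(np.float32)))
hsv=cv2.cvtColor(im,cv2.COLOR_RGB2HSV)
y=near&(hsv[...,0]>12)&(hsv[...,0]<32)&(hsv[...,1]>110)&(P[...,2]>76)
q=P[y]
print(len(q),q.min(0),q.max(0));L=cv2.fitLine(q[:,:2].astype(np.float32),cv2.DIST_L2,0,.01,.01).ravel();print(L,np.degrees(np.arctan2(L[1],L[0])))
top=q[q[:,2]>82];t=top@np.r_[L[:2],0];t-=t.mean()
a,b=top[t>0].mean(0),top[t<0].mean(0);print(a,b,np.degrees(np.arctan2(*(a-b)[1::-1])),(a+b)/2)
v,u=np.nonzero(y);cu,cv_=int(u.mean()),int(v.mean());print(cu,cv_)
cv2.imwrite('pics/w2.png',cv2.resize(im[max(cv_-50,0):cv_+50,max(cu-60,0):cu+60],None,fx=6,fy=6,interpolation=2)[...,::-1])
```

```text
[-7.04513996e-02  2.67513652e-01 -1.64170036e-01 -3.71785187e-04
 -1.13946553e+00  5.33209351e-01] [ 519.7416591  -196.78015306  249.87181876] 2.9 [ 8.50375932e-01 -5.26175555e-01 -2.34721103e-04 -6.74559621e-05]
18373 [ 557.60617812 -188.34889115  306.73321945] ((549.986572265625, -194.7584991455078), 39.66390609741211)
695 [ 550.73766308 -202.04438432   71.85111494] ((551.2928466796875, -196.01358032226562), 33.87556076049805)
135 [ 514.11917087 -210.6322773    76.27383108] [ 567.39911407 -182.15798448  309.16637771]
[ 9.9773163e-01 -6.7317441e-02  5.4541754e+02 -2.0153766e+02] -3.859924
[ 562.85653468 -205.65966508   84.64289693] [ 527.69113283 -198.01814646  198.73783299] -12.25989784276733 [ 545.27383375 -201.83890577  141.69036496]
233 205
```

View pics/w2.png

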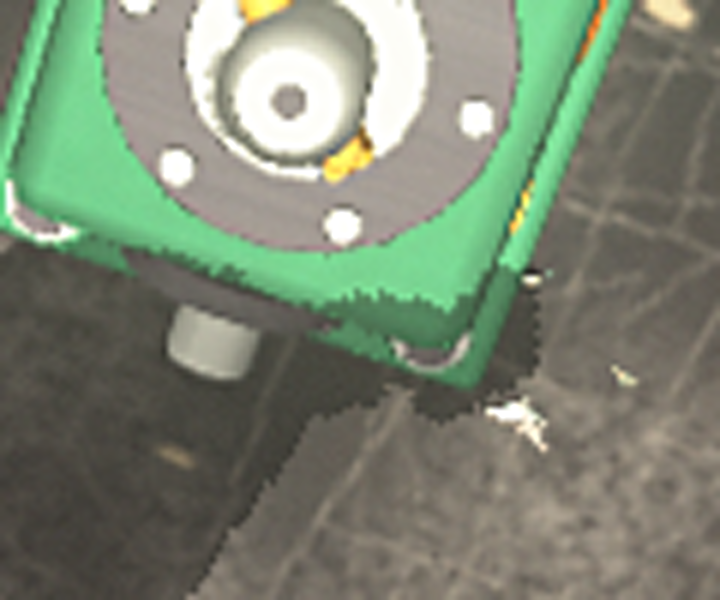

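The crop shows the shaft end at about (288,98) and the two brass keys at (265,8) and (350,158), all within the light shoulder ring. I need to exclude the gripper's own points from the fit.

Run:
```python
from h import *
z=np.load('w2.npz');im,d=z['im'],z['d']
s=dict(position=[519.742,-196.780,249.872],ee_rot=[ 8.50375932e-01,-5.26175555e-01,-2.34721103e-04,-6.74559621e-05])
P=world('',d,wcam(s));ok=(d>0)&(P[...,2]<110)
near=ok&(np.hypot(P[...,0]-552,P[...,1]+197)<30)
q=P[near&(P[...,2]>100)]
print('tip',len(q),q.mean(0),cv2.minEnclosingCircle(q[:,:2].astype(np.float32)))
q=P[near&(P[...,2]>92)]
print('tip',len(q),q.mean(0),cv2.minEnclosingCircle(q[:,:2].astype(np.float32)))
hsv=cv2.cvtColor(im,cv2.COLOR_RGB2HSV)
y=near&(hsv[...,0]>12)&(hsv[...,0]<32)&(hsv[...,1]>110)&(P[...,2]>76)
q=P[y];c=np.array([552,-197]);k=((q[:,:2]-c)@[.77,-.64])>0
for g in(q[k],q[~k]):print(len(g),g.mean(0),g.min(0),g.max(0))
a,b=q[k].mean(0),q[~k].mean(0);print(np.degrees(np.arctan2(*(a-b)[1::-1])),(a+b)/2)
# wheel
z=np.load('w1.npz');im,d=z['im'],z['d']
s=dict(position=[520.32,200.477,249.184],ee_rot=[ 8.49142628e-01,-5.28163022e-01,-4.12930103e-04,6.69436405e-04])
P=world('',d,wcam(s));ok=(d>0)
r=np.hypot(P[...,0]-554,P[...,1]-207)
q=P[ok&(P[...,2]>67)&(P[...,2]<75)&(r<26)];print('boss',q.mean(0),cv2.minEnclosingCircle(q[:,:2].astype(np.float32)))
q=P[ok&(P[...,2]>13)&(P[...,2]<19)&(r<75)&(r>50)&(im.max(2)<60)]
A=np.c_[2*q[:,:2],np.ones(len(q))];x=np.linalg.lstsq(A,(q[:,:2]**2).sum(1),rcond=None)[0];print('rim',len(q),x[:2],q[:,2].mean())
wl=ok&(P[...,2]>67)&(r<18)&(im.min(2)>120)
q=P[wl][:,:2].astype(np.float32);L=cv2.fitLine(q,cv2.DIST_HUBER,0,.01,.01).ravel();print(len(q),q.mean(0),np.degrees(np.arctan2(L[1],L[0])))
z=np.load('top.npz');im,d=z['im'],z['d'];P=world('top',d);r=np.hypot(P[...,0]-554,P[...,1]-203)
q=P[(d>0)&(P[...,2]>13)&(P[...,2]<19)&(r<75)&(r>50)&(im.max(2)<60)]
A=np.c_[2*q[:,:2],np.ones(len(q))];x=np.linalg.lstsq(A,(q[:,:2]**2).sum(1),rcond=None)[0];print('rim top',len(q),x[:2])
```

```text
tip 329 [ 551.51202007 -196.3039813   101.8283081 ] ((551.3134765625, -196.23448181152344), 10.243355751037598)
tip 514 [ 551.64601175 -197.22527555  100.39198442] ((551.5940551757812, -195.84364318847656), 12.159515380859375)
67 [ 562.64810311 -205.98176276   83.950971  ] [ 557.80655095 -210.29085675   76.27401232] [ 567.39945497 -200.29198372   89.18512559]
36 [ 538.22663615 -187.03135259   84.29471492] [ 535.04155209 -190.15783339   77.847924  ] [ 541.97276549 -182.15783143   98.04865887]
-37.810513675026556 [ 550.43736963 -196.50655768   84.12284296]
boss [553.87278609 206.89689707  70.93723672] ((553.7733764648438, 207.61839294433594), 22.026811599731445)
rim 1827 [554.01223613 207.57897433] 14.85681057649122
272 [557.14795 208.80536] -70.82285
rim top 288 [554.19960641 203.42901888]
```

Between the two views the offsets agree: wheel to shaft is (-2.3, -403). The turn needed is about +31°. Going to the wheel, averaged over the cameras to (554, 205.3).

Request:
drive_tool --plan '[[[-1,3,31,0,0],[-1,3,31,0,0],[-1,3,31,0,0],[-1,3,31,0,0],[-1,3,31,0,0],[-1,3,31,0,0],[-1,3,31,0,0],[-1,3,31,0,0],[-1,2,31,0,0],[-1,2,31,0,0],[-1,2,31,0,0],[-1,2,31,0,0],[-1,2,30,0,0],[-1,0,0,0,0],[-1,0,0,-35,0],[-1,0,0,-35,0],[-1,0,0,-35,0],[-1,0,0,-35,0],[-1,0,0,-25,0],[-1,0,0,0,0]]]'

```text
clock: 4.62
position: [549.5, 202.8, 79.5]
ee_rot: [0.85, -0.527, -0.003, 0.005]
contact_force: [0.2, -0.1, -0.6]
gripper_width: 85.4
grasp_force: 0.0
```

Request:
drive_tool --plan '[[[-1,0,0,0,0],[-1,0,0,0,0],[-1,0,0,0,0]]]'

```text
clock: 4.87
position: [555.0, 205.2, 87.6]
ee_rot: [0.85, -0.526, 0.001, -0.002]
contact_force: [-0.1, 0.2, 0.8]
gripper_width: 84.9
grasp_force: 0.0
```

Now lower to 60 and grip.

Request:
drive_tool --plan '[[[-1,-1,0,-15,0],[-1,0,0,-12,0],[-1,0,0,0,0],[-1,0,0,0,0],[1,0,0,0,0],[1,0,0,0,0],[1,0,0,0,0],[1,0,0,0,0],[1,0,0,0,0],[1,0,0,0,0],[1,0,0,0,0],[1,0,0,0,0]]]'

```text
clock: 5.87
position: [555.3, 205.5, 60.0]
ee_rot: [0.85, -0.526, 0.002, -0.003]
contact_force: [3.7, 1.0, 5.5]
gripper_width: 42.7
grasp_force: 60.6
```

Request:
drive_tool --plan '[[[1,0,0,15,0],[1,0,0,35,0],[1,0,0,35,0],[1,0,0,35,0],[1,0,-25,0,2],[1,0,-31,0,2],[1,0,-31,0,2],[1,0,-31,0,2],[1,0,-31,0,2],[1,0,-31,0,2],[1,0,-31,0,2],[1,0,-31,0,2],[1,0,-31,0,2],[1,-1,-31,0,2],[1,-1,-31,0,2],[1,0,-31,0,2],[1,0,-25,0,2],[1,0,-12,0,2],[1,0,0,0,2],[1,0,0,0,1]]]'

```text
clock: 7.53
position: [547.9, -199.3, 175.0]
ee_rot: [0.96, -0.281, -0.004, -0.0]
contact_force: [-0.2, 1.1, -5.8]
gripper_width: 42.4
grasp_force: 62.9
```

Request:
drive_tool --plan '[[[1,0,0,0,0],[1,0,0,0,0],[1,0,0,0,0],[1,0,0,0,0]]]'

```text
clock: 7.87
position: [550.5, -198.3, 177.8]
ee_rot: [0.96, -0.28, -0.0, -0.0]
contact_force: [-0.4, 0.4, -5.5]
gripper_width: 42.6
grasp_force: 62.9
```

Run:
```python
from h import *
s=read_state();print(s)
im,d=get_image('top');im3,d3=get_image('scene');np.savez('t3.npz',im=im,d=d)
P=world('top',d);r=np.hypot(P[...,0]-552,P[...,1]+199)
q=P[(d>0)&(abs(P[...,2]-139)<8)&(r<78)&(r>50)]
A=np.c_[2*q[:,:2],np.ones(len(q))];x=np.linalg.lstsq(A,(q[:,:2]**2).sum(1),rcond=None)[0];print('rim',len(q),x[:2],q.mean(0), np.sqrt(x[2]+x[0]**2+x[1]**2))
cv2.imwrite('pics/s3.png',np.vstack([cv2.resize(im3[170:320,240:400],None,fx=3,fy=3),])[...,::-1])
```

```text
{'clock': 7.8667, 'joints': array([-6.92557659e-02,  3.78589871e-01, -1.94457230e-01, -3.49037443e-04,
       -9.98619209e-01,  1.07218262e+00]), 'joint_vel': array([-0.00027362, -0.00341777,  0.00560313,  0.00197062,  0.00162769,
        0.00217543]), 'joint_efforts': array([-8.53315112e-02, -3.99479306e+01,  1.88378370e+01,  4.48303387e+00,
       -2.53335934e-02, -2.42082984e-03]), 'position': array([ 550.53661178, -198.29082939,  177.75304381]), 'ee_rot': array([ 9.59934020e-01, -2.80225741e-01, -4.56253860e-04, -5.06460882e-05]), 'contact_force': array([-0.36840799,  0.35185827, -5.46483732]), 'wrist_torque': array([-0.01722962,  0.04639118, -0.02976497]), 'grasp_force': 62.92454481124878, 'gripper_width': 42.59026633562951}
rim 254 [ 545.50304093 -197.97658224] [ 514.87530892 -183.42296543  133.98208475] 57.25208292955644
```

View pics/s3.png

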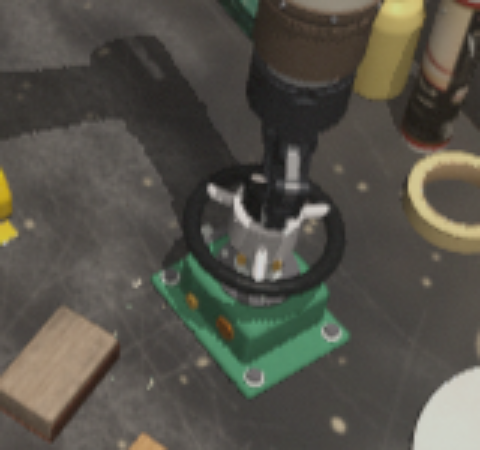

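The wheel hangs level above the gearbox, its hub over the shaft in the scene crop. Correct by (+1.5, +0.5) and lower over the tip. Expected TCP heights are 162 at the tip, 146 on the keys and 132 when home.

Request:
drive_tool --plan '[[[1,1.5,0.5,-5,0],[1,0,0,-8,0],[1,0,0,-4,0],[1,0,0,-2,0],[1,0,0,-2,0],[1,0,0,-2,0],[1,0,0,0,0],[1,0,0,0,0]]]'

```text
clock: 8.63
position: [553.0, -198.3, 155.0]
ee_rot: [0.96, -0.28, 0.001, -0.0]
contact_force: [2.2, 1.2, -6.5]
gripper_width: 42.4
grasp_force: 62.9
```

Request:
drive_tool --plan '[[[1,0,0,-2,0],[1,0,0,-2,0],[1,0,0,-2,0],[1,0,0,-2,0],[1,0,0,0,0],[1,0,0,0,0]]]'

```text
clock: 9.13
position: [553.0, -198.3, 147.0]
ee_rot: [0.96, -0.28, 0.001, -0.0]
contact_force: [3.4, 2.4, -5.9]
gripper_width: 42.1
grasp_force: 63.0
```

Request:
drive_tool --plan '[[[1,0.5,0.5,-1,0],[1,0,0,-1,0],[1,0,0,-1,0],[1,0,0,-1,0],[1,0,0,0,0],[1,0,0,0,0]]]'

```text
clock: 9.63
position: [553.0, -198.0, 143.0]
ee_rot: [0.96, -0.28, 0.0, -0.0]
contact_force: [3.9, 1.2, -3.9]
gripper_width: 42.5
grasp_force: 63.0
```

Request:
drive_tool --plan '[[[1,0.3,0.3,-1,0],[1,0,0,-1,0],[1,0,0,0,0],[1,0,0,0,0]]]'

```text
clock: 9.97
position: [552.9, -197.8, 140.8]
ee_rot: [0.96, -0.28, -0.0, 0.0]
contact_force: [2.8, -0.5, -4.4]
gripper_width: 42.4
grasp_force: 63.0
```

Request:
drive_tool --plan '[[[1,0.3,0,-1,0],[1,0,0,-1,0],[1,0,0,-1,0],[1,0,0,-1,0],[1,0,0,0,0],[1,0,0,0,0]]]'

```text
clock: 10.47
position: [553.1, -197.7, 136.6]
ee_rot: [0.96, -0.281, -0.0, 0.0]
contact_force: [3.8, 0.7, -5.4]
gripper_width: 42.4
grasp_force: 63.0
```

Request:
drive_tool --plan '[[[1,0.3,0,-1,0],[1,0,0,-1,0],[1,0,0,-1,0],[1,0,0,-0.5,0],[1,0,0,-0.5,0],[1,0,0,0,0],[1,0,0,0,0]]]'

```text
clock: 11.05
position: [553.2, -197.7, 132.7]
ee_rot: [0.96, -0.281, -0.001, 0.0]
contact_force: [1.6, 0.0, -5.4]
gripper_width: 42.6
grasp_force: 63.0
```

Request:
drive_tool --plan '[[[1,0,0,-0.5,0],[1,0,0,-0.5,0],[1,0,0,0,0],[1,0,0,0,0]]]'

```text
clock: 11.38
position: [553.3, -197.7, 131.9]
ee_rot: [0.96, -0.28, -0.0, 0.0]
contact_force: [1.4, -0.5, -4.1]
gripper_width: 42.1
grasp_force: 63.1
```

It dropped straight in, with under 4 N sideways. Release, back off upwards and look.

Request:
drive_tool --plan '[[[1,0,0,-0.5,0],[1,0,0,0,0],[-1,0,0,0,0],[-1,0,0,0,0],[-1,0,0,0,0],[-1,0,0,0,0],[-1,0,0,0,0],[-1,0,0,0,0],[-1,0,0,10,0],[-1,0,0,25,0],[-1,0,0,35,0],[-1,0,0,35,0],[-1,0,30,15,0],[-1,0,35,0,0],[-1,0,35,0,0],[-1,0,35,0,0],[-1,0,35,0,0],[-1,0,30,0,0],[-1,0,0,0,0],[-1,0,0,0,0]]]'

```text
clock: 13.05
position: [553.7, 3.8, 252.4]
ee_rot: [0.96, -0.279, 0.0, -0.0]
contact_force: [-0.7, -0.0, -0.3]
gripper_width: 85.5
grasp_force: 0.0
```

Run:
```python
from h import *
s=read_state();print(s['clock'],s['position'],s['contact_force'],s['gripper_width'],abs(s['joint_vel']).max())
im,d=get_image('top');im3,d3=get_image('scene')
P=world('top',d);r=np.hypot(P[...,0]-552,P[...,1]+199)
b=P[(d>0)&(P[...,2]>130)&(P[...,2]<155)&(r<35)];print('boss top z (want 143)',len(b),np.median(b,0))
q=P[(d>0)&(abs(P[...,2]-86)<6)&(r<75)&(r>52)];print('rim z',len(q),np.median(q,0))
A=np.c_[q[:,:2]-[552,-199],np.ones(len(q))];print('tilt',np.linalg.lstsq(A,q[:,2],rcond=None)[0])
cv2.imwrite('pics/s4.png',np.hstack([cv2.resize(im3[190:340,260:390],None,fx=3,fy=3),cv2.resize(im[135:210,290:375],None,fx=4.5,fy=6)])[...,::-1])
```

```text
13.05 [553.73236891   3.79730887 252.3770943 ] [-0.74483857 -0.048923   -0.27381658] 85.48162140849017 0.0402557119418855
boss top z (want 143) 195 [ 550.58501687 -198.55431304  142.56611714]
rim z 582 [ 548.17356327 -199.28975442   86.81823232]
tilt [-1.52864426e-03 -1.52697803e-03  8.66677160e+01]
```

View pics/s4.png

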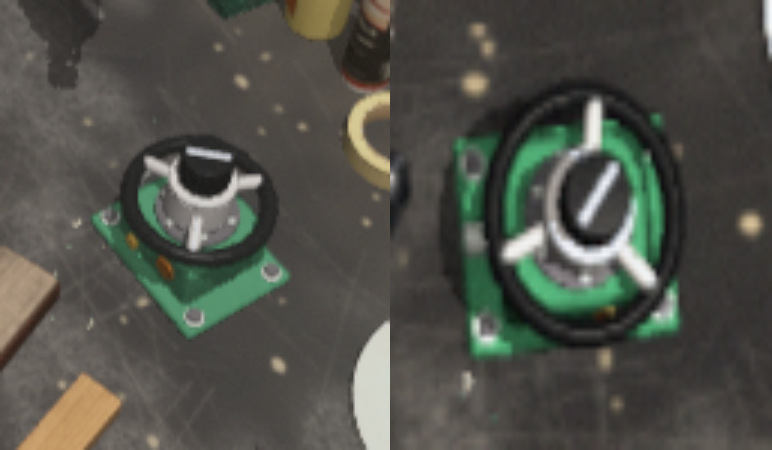

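The wheel sits level on the gearbox in both views. The boss top is at 142.6 mm (143 expected when home), the tilt is about 0.002 rad, and the gripper is clear.

```bash
python3 -c "
from bench import *
print(job_done())"
```

```text
the job is handed in; nothing more can be done
None
```

The handwheel is on the shaft, level and fully home on the shoulder by camera (boss top at 142.6 mm, 143 expected). The keyways were pre-aligned by sight, so it dropped without any turning on the keys. The gripper is clear, the bystanders were not touched, and the job was handed in at about 13 s.

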